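# Close a carrier magazine with its retaining rod

## Task

Close the open end of the carrier magazine: first push the two carrier plates that stick out of it fully home, flush with the end of the magazine. Then take the long red-sleeved rod out of the rod block and thread it from above, grooved end down, through the magazine's upper bushing and on through the lower one. Finish while still holding the rod, upright and still, with its black groove in the open gap below the lower bushing and its foot clear of the bench, so that I can snap the clip on (it has no head and would drop if let go); leave the short rods and the other things where they stand.

Things in the scene. Friction and masses are not known exactly. Their poses are not given: they have to be found in the camera images.
- magazine: Blue-grey magazine fixed in a grey dock. Origin on the bench under its middle, z up, open end to own -x. 84 mm wide, end face at own x -100, top 136 mm high. At the open end an ear 28 mm wide (own y -40 to -12 mm) sticks out 29 mm from the top and the bottom plate; beside it (y -12 to +35) the carriers' edges can be pushed from outside. The dock ends at x -84. The far end is closed already.
- carrier_top (a joint): How far the top carrier sticks out of the open end, m; 0 = home, flush with the end face, at a hard stop; at most 0.03. Slides along the magazine's own x with about 1 N of friction and stays where it is left.
- carrier_second (a joint): The same for the second carrier from the top.
- carrier_top_edge (a point): Middle of the outer edge of the top carrier: a metal plate 70 mm wide (own y +-35 mm) and 4 mm thick with a copper-coloured edge and gold parts on it, centre 118 mm above the bench. Axes as the magazine's.
- carrier_second_edge (a point): The same for the second carrier, 105 mm above the bench, 13 mm under the top one. The third carrier (top face 94 mm above the bench) and those below are home and fixed.
- upper_bushing (a point): Centre of the mouth of the upper brass bushing, 142 mm above the bench, at the magazine's own (-114, -26) mm. Upright bore 13 mm wide, its top 6 mm a funnel that opens to 22 mm; underside 125 mm above the bench. Axes as the magazine's.
- lower_bushing (a point): Centre of the mouth of the lower bushing, of the same form, straight below the upper one, 64 mm above the bench; its underside is 47 mm above the bench, and the space under it down to the bench is empty.
- rod_block: White plastic block 60 x 186 x 50 mm, fixed, origin at its underside's centre. Three upright holes at own y -60, 0 and +60 mm, 11 mm wide, 38 mm deep (floor 12 mm above the bench); one rod stands in each.
- rod_mid (a point): Middle of the long rod: straight steel, 10 mm thick, 185 mm long, about 0.11 kg, no head; own z from foot to top. Red sleeve of the same thickness on the top 45 mm; black groove for the clip 10 to 13 mm above the foot; foot bevelled to 8 mm. It starts upright in any one of the block's holes.
- rod_foot (a point): Centre of the rod's foot (lower end), 92.5 mm below its middle. Axes as the rod's.
- short_a_mid (a point): Middle of a short rod with a blue sleeve, 10 mm thick, 120 mm long (too short for the job), standing in another hole of the block. Leave it there.
- short_b_mid (a point): Middle of the other, equal short rod. Leave it there.
- pot: Yellow pot with a red lid, 86 mm wide, 102 mm high; origin at its underside's centre. Leave it where it stands.
- clip_dish: Small steel dish of clips, 68 mm wide, 18 mm high; origin at its underside's centre. Leave it where it stands.
- tray: Steel tray of carriers, 220 x 172 mm over its rims, 28 mm high; origin at its underside's centre. Leave it where it stands.
- tape: Blue roll of tape lying flat, 82 mm wide, 22 mm high; origin at its underside's centre. Leave it where it stands.
- spool: Wire spool standing on a flange, 57 mm wide, 29 mm high; origin at its underside's centre. Leave it where it stands.

How it is judged:
By the outcome, as a careful person would: the job done as asked, in the order asked, and still so for the second after the job is handed in, while the arm keeps its last pose, push and grip.
It also fails if it takes over 64 s, if anything falls off the work surface, if the arm or the gripper's body presses on something with over 40 N, if the wrist force passes 120 N, or if a joint passes its speed limit or range.

## Robot

A 6-joint arm with a two-finger parallel gripper is mounted at the origin on the work surface. World frame = base frame: x ahead of the robot, y to its left, z up, the work surface at z = 0. Lengths are in m, angles in rad, forces in N, time in s.
With the tool pointing down it reaches from about 0.325 to 1 m from the base axis. Payload 5.1 kg.
Tool frame: the origin (TCP) lies midway between the tips of the shut fingers; the grasp point (between the pads) lies 19 mm behind it; z points along the fingers, y is the direction in which the jaws open and shut (so a half turn about z gives the same grasp; the last joint's range is limited). The gripper opens to 85 mm and grips with 20 to 120 N. Pads are 22 mm wide; open, the fingers measure 114 mm over their backs; the gripper's body (76 mm by 85 mm) begins 54 mm behind the grasp point. The pads swing forward as they close: fully open they stand 13 mm farther back than shut.
Start: joints at [1.063, 0.124, 1.65, -0, 1.367, -0.083], TCP at [0.268, 0.592, 0.231] pointing down, gripper open.
Joint ranges: [-2.61, 2.61], [-1.02, 2.33], [0.03, 2.71], [-1.35, 4.49], [0.32, 2.68], [-2.91, 2.91]. Speed limits (rad/s): [2.57, 2.57, 3.14, 3.14, 3.14, 3.14].

## Interface

Orientations are given as a rotation vector (axis times angle).
In Python, from cell import bot gives the robot as it stands.
- The arm moves only by the tool apply_moves, never from a script. Its argument "rows" is a list of rows, each an object of numbers: "gripper": the opening, from 0 (shut) to 1 (fully open); "tx", "ty", "tz": the shift along the tool's x, y, z in mm; "ax", "ay", "az": the turn, a rotation vector about the tool's x, y, z in rad. A call has 1 to 12 rows; each row is the pose to reach, as a shift and turn from the pose commanded when the call began, along the tool's axes at that moment; what a row does not reach only later rows make up. A row lasts 1/10 s, in which the tool goes at most 50 mm and 8.59 degrees, less where a joint would pass 70% of its speed; a pose out of reach is approached as far as the arm can. A call with a gripper value outside its range is refused whole. The fingers move at their own pace and stop on an object; "newtons" is the grip in N (left out, the last holds). Time passes only in rows, so rows that repeat a pose let the fingers close. It gives the time, the measured TCP pose, the force and the opening at its end, in the units of the state.
- bot.sense(): the state, without advancing time (a new reading comes with each control period).
- bot.read_camera(name): name is "scene" or "top" or "wrist"; returns a dict with "img" (400x640x3 uint8, red, green, blue), "z_map" (400x640 float32, m along the optical axis (not along the pixel's ray), 0 where there is no reading), "intrinsics" (3x3 intrinsics, pixels), "position" and "orientation" of the camera in the world; the wrist camera has in their place "mount" (4x4, takes a point from camera to tool coordinates, whose origin is the TCP and whose axes are the flange's). Camera axes: x right, y down, z forward; pixel columns grow to the right and rows downward; lengths in m; the calibration is good to about 2 mm. A picture is of the moment at which its call begins: read the wrist's pose just before it.
- bot.sign_off(): hands the job in, once; it reports no verdict.
Trained networks look in a picture, given as the dict that the camera call returned (one of the last four; its "shot" number tells which), for a name from the list of things; names that differ only in an ending like _2 or _b are one class to them, and where a whole thing is asked for, a point or a joint stands for the part that bears it (a point fixed in the world has none). Each returns a list of dicts, best first, with "p" (0 to 1); they miss things now and then, are a little off and sometimes report something else, mostly with a low value. They report only what shows in the picture. A call takes as long as a camera call.
- bot.search_frame(target, picture): "at" ([column, row] in pixels, amid what is visible of it).
The state is a dict: "t": time; "qpos": joint angles; "qd": joint speeds; "joint_efforts": joint torques, N m; "tool_pos": TCP position; "ee_rot": TCP orientation; "force": force on the tool from outside, world axes, zero at the start; "torque": the same for the moment, N m; "gripper_width": finger opening in m.
Only numpy, scipy, OpenCV 4.12 (cv2) and the standard library are available. Lean on these libraries where they do the work, as an engineer would, in place of code of your own. Each camera call takes 0.05 s, during which the arm holds its last target.

## Working session

There is one attempt and no reset: what is moved stays moved. The work goes in short steps, Python scripts to look and compute and a tool call to move; the robot and the scene stay as the last step left them, time stands still between calls to the robot, and variables do not carry over. Pictures are saved under pics/ and viewed, and the job is handed in when it is done.

Besides the shell and the picture viewer there is one more tool, called as name(argument=value, ...), one argument or row to a line, values as JSON. apply_moves: Moves the arm, as the interface text tells. Its arguments: {"type":"object","properties":{"rows":{"type":"array","items":{"type":"object","properties":{"gripper":{"type":"number"},"tx":{"type":"number"},"ty":{"type":"number"},"tz":{"type":"number"},"ax":{"type":"number"},"ay":{"type":"number"},"az":{"type":"number"}}}},"newtons":{"type":"number"}},"required":["rows"]}

```bash
ls; mkdir -p pics; python3 - <<'E'
from cell import bot
import cv2,pickle
s=bot.sense();print(s)
for n in ("scene","top","wrist"):
    c=bot.read_camera(n);cv2.imwrite(f"pics/{n}0.png",c["img"][:,:,::-1])
    pickle.dump(c,open(f"pics/{n}0.pkl","wb"))
    print(n,{k:v for k,v in c.items() if k not in("img","z_map")})
    for t in ("magazine","upper_bushing","lower_bushing","rod_mid","carrier_top_edge","rod_block","short_a_mid"):
        print(t,[(r["at"],round(r["p"],2)) for r in bot.search_frame(t,c)][:3])
E
```

```text
pics
{'t': 0.0, 'qpos': array([ 1.06338189e+00,  1.24499893e-01,  1.65175590e+00,  2.11639935e-05,
        1.36750158e+00, -8.25901980e-02]), 'qd': array([-0.0002498 ,  0.00080979, -0.00034681, -0.0005828 ,  0.00039248,
        0.00118604]), 'joint_efforts': array([-1.87539910e-03, -4.23604774e+01, -3.65454841e+01, -2.70957216e-04,
        6.87819324e-03, -6.30835416e-06]), 'tool_pos': array([0.2676044 , 0.59164783, 0.23000799]), 'ee_rot': array([-0.66217498, -3.07034844,  0.00324331]), 'force': array([ 1.39268827,  0.69008754, -0.06719292]), 'torque': array([-0.0241924 , -0.0082399 ,  0.03480996]), 'gripper_width': 0.08498386581585222}
scene {'intrinsics': array([[488.08707482,   0.        , 325.04713389],
       [  0.        , 488.08707482, 193.63427538],
       [  0.        ,   0.        ,   1.        ]]), 'position': array([1.27667579, 1.14251366, 0.98030699]), 'orientation': array([-0.73587077, -2.45281682,  1.26161057]), 'shot': 1}
magazine [([298.7, 162.4], 0.56), ([375.6, 211.9], 0.36)]
upper_bushing [([296.5, 165.8], 0.72), ([438.7, 263.4], 0.34)]
lower_bushing [([296.4, 162
[... 947 characters left out ...]
  , 325.55927595],
       [  0.        , 292.23093178, 201.88314773],
       [  0.        ,   0.        ,   1.        ]]), 'mount': array([[-1.59433073e-04, -9.55867785e-01, -2.93797126e-01,
         7.53769361e-02],
       [ 9.99999986e-01, -1.64548266e-04, -7.30668992e-06,
        -5.70256705e-04],
       [-4.13595781e-05, -2.93797124e-01,  9.55867799e-01,
        -1.42858434e-01],
       [ 0.00000000e+00,  0.00000000e+00,  0.00000000e+00,
         1.00000000e+00]]), 'shot': 3}
magazine []
upper_bushing []
lower_bushing [([307.6, 299.2], 0.19)]
rod_mid [([306.9, 301.5], 0.63), ([170.2, 394.5], 0.31)]
carrier_top_edge [([41.6, 366.3], 0.61)]
rod_block [([171.4, 394.8], 0.65)]
short_a_mid []
```

View pics/scene0.png

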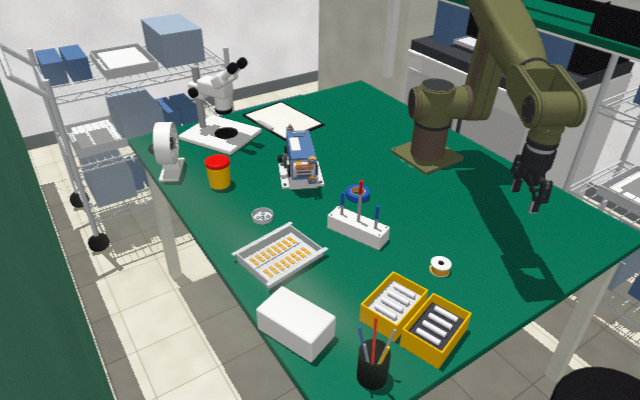

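View pics/top0.png

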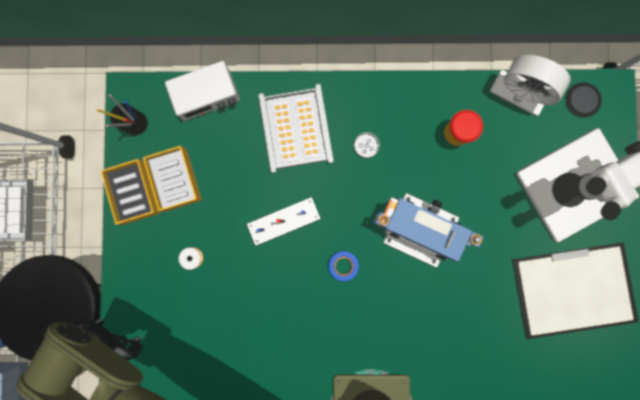

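View pics/wrist0.png

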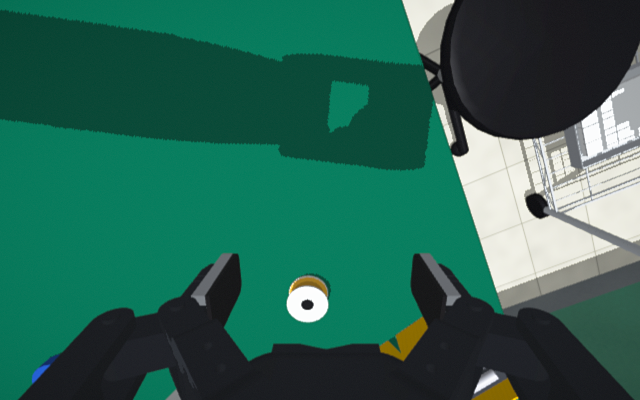

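```bash
cat > h.py <<'E'
import numpy as np,cv2,pickle
from scipy.spatial.transform import Rotation as R
def campose(c,s=None):
    if "mount" in c:
        T=np.eye(4);T[:3,:3]=R.from_rotvec(s["ee_rot"]).as_matrix();T[:3,3]=s["tool_pos"]
        return T@c["mount"]
    T=np.eye(4);T[:3,:3]=R.from_rotvec(c["orientation"]).as_matrix();T[:3,3]=c["position"];return T
def cloud(c,T):
    z=c["z_map"].astype(float);v,u=np.mgrid[:400,:640];K=c["intrinsics"]
    P=np.stack([(u-K[0,2])/K[0,0]*z,(v-K[1,2])/K[1,1]*z,z],-1)
    W=P@T[:3,:3].T+T[:3,3];W[z==0]=np.nan;return W
def proj(c,T,p):
    q=T[:3,:3].T@(np.asarray(p,float)-T[:3,3]);K=c["intrinsics"];return (K@q)[:2]/q[2]
def ray(c,T,px):
    d=np.linalg.inv(c["intrinsics"])@[px[0],px[1],1];return T[:3,3],T[:3,:3]@d
def tri(rays):
    A=np.zeros((3,3));b=np.zeros(3)
    for o,d in rays:
        d=d/np.linalg.norm(d);M=np.eye(3)-np.outer(d,d);A+=M;b+=M@o
    return np.linalg.solve(A,b)
def atz(c,T,px,z):
    o,d=ray(c,T,px);return o+d*(z-o[2])/d[2]
E
python3 - <<'E'
from h import *
c=pickle.load(open("pics/top0.pkl","rb"));T=campose(c);print(T.round(3))
W=cloud(c,T)
print("bench",W[300,250])
for nm,(u0,v0,u1,v1),zl in (("mag",(370,185,490,270),(.128,.15)),("block",(240,190,330,250),(.042,.056))):
    Q=W[v0:v1,u0:u1].reshape(-1,3);Q=Q[(Q[:,2]>zl[0])&(Q[:,2]<zl[1])]
    r=cv2.minAreaRect((Q[:,:2]*1000).astype(np.float32));print(nm,len(Q),r,cv2.boxPoints(r).round(0).tolist(),np.median(Q[:,2]))
s=pickle.load(open("pics/scene0.pkl","rb"))
a=c["img"][180:280,360:500,::-1];b=s["img"][110:250,270:400,::-1]
cv2.imwrite("pics/zt.png",cv2.resize(a,None,fx=5.5,fy=5.5,interpolation=2));cv2.imwrite("pics/zs.png",cv2.resize(b,None,fx=4.2,fy=4.2,interpolation=2))
E
```

```text
[[-0.003 -0.999  0.053  0.503]
 [-1.     0.003  0.009  0.12 ]
 [-0.009 -0.053 -0.999  1.389]
 [ 0.     0.     0.     1.   ]]
bench [ 0.30204484  0.33269132 -0.00180966]
mag 2856 ((495.78857421875, -138.41534423828125), (259.2580261230469, 86.05412292480469), 64.42764282226562) [[401.0, -237.0], [479.0, -274.0], [591.0, -40.0], [513.0, -3.0]] 0.13649364921342866
block 1445 ((519.6825561523438, 235.5029296875), (60.21160888671875, 186.11566162109375), 22.2457332611084) [[457.0, 310.0], [527.0, 138.0], [583.0, 161.0], [512.0, 333.0]] 0.049810634044490376
```

View pics/zt.png

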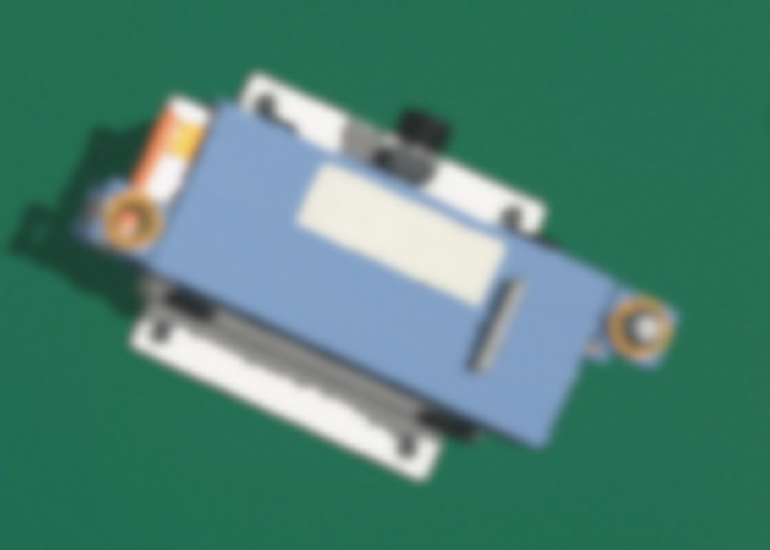

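View pics/zs.png

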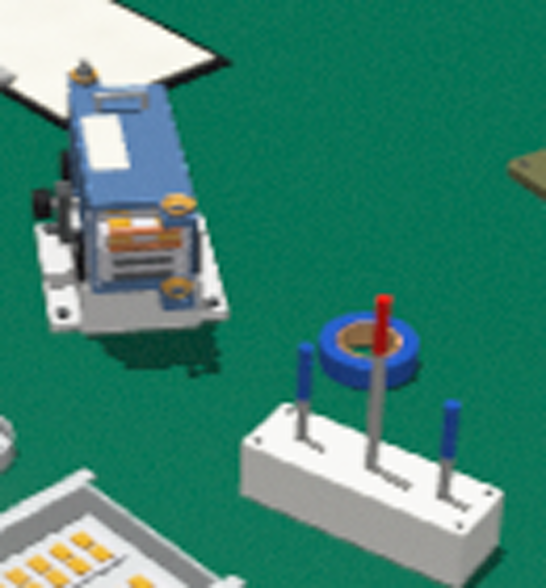

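```bash
cat >> h.py <<'E'
def plan(s,p,yaw):
    "target TCP p, tool down, tool x at yaw"
    x=np.array([np.cos(yaw),np.sin(yaw),0]);z=np.array([0,0,-1.]);Rt=np.stack([x,np.cross(z,x),z],1)
    R0=R.from_rotvec(s["ee_rot"]).as_matrix()
    print("t mm",(R0.T@(np.array(p)-s["tool_pos"])*1000).round(1),"a",R.from_matrix(R0.T@Rt).as_rotvec().round(4))
E
python3 - <<'E'
from h import *
from cell import bot
plan(bot.sense(),(.578,.033,.26),np.radians(64.4))
E
```

```text
t mm [-513.  -381.7  -28.7] a [-0.     -0.      1.5928]
```

apply_moves(
  rows=[
    {"tx": -513, "ty": -382, "tz": -29, "az": 1.593},
    {"tx": -513, "ty": -382, "tz": -29, "az": 1.593},
    {"tx": -513, "ty": -382, "tz": -29, "az": 1.593},
    {"tx": -513, "ty": -382, "tz": -29, "az": 1.593},
    {"tx": -513, "ty": -382, "tz": -29, "az": 1.593},
    {"tx": -513, "ty": -382, "tz": -29, "az": 1.593},
    {"tx": -513, "ty": -382, "tz": -29, "az": 1.593},
    {"tx": -513, "ty": -382, "tz": -29, "az": 1.593},
    {"tx": -513, "ty": -382, "tz": -29, "az": 1.593},
    {"tx": -513, "ty": -382, "tz": -29, "az": 1.593},
    {"tx": -513, "ty": -382, "tz": -29, "az": 1.593},
    {"tx": -513, "ty": -382, "tz": -29, "az": 1.593},
  ],
)

```text
schema error: expected keys gripper, tx, ty, tz, ax, ay, az
```

```bash
python3 - <<'E'
from h import *
from cell import bot
plan(bot.sense(),(.578,.033,.26),np.radians(64.4))
E
```

```text
t mm [-513.  -381.7  -28.7] a [-0.     -0.      1.5928]
```

apply_moves(
  rows=[
    {"gripper": 1, "tx": -513, "ty": -382, "tz": -29, "ax": 0, "ay": 0, "az": 1.593},
    {"gripper": 1, "tx": -513, "ty": -382, "tz": -29, "ax": 0, "ay": 0, "az": 1.593},
    {"gripper": 1, "tx": -513, "ty": -382, "tz": -29, "ax": 0, "ay": 0, "az": 1.593},
    {"gripper": 1, "tx": -513, "ty": -382, "tz": -29, "ax": 0, "ay": 0, "az": 1.593},
    {"gripper": 1, "tx": -513, "ty": -382, "tz": -29, "ax": 0, "ay": 0, "az": 1.593},
    {"gripper": 1, "tx": -513, "ty": -382, "tz": -29, "ax": 0, "ay": 0, "az": 1.593},
    {"gripper": 1, "tx": -513, "ty": -382, "tz": -29, "ax": 0, "ay": 0, "az": 1.593},
    {"gripper": 1, "tx": -513, "ty": -382, "tz": -29, "ax": 0, "ay": 0, "az": 1.593},
    {"gripper": 1, "tx": -513, "ty": -382, "tz": -29, "ax": 0, "ay": 0, "az": 1.593},
    {"gripper": 1, "tx": -513, "ty": -382, "tz": -29, "ax": 0, "ay": 0, "az": 1.593},
    {"gripper": 1, "tx": -513, "ty": -382, "tz": -29, "ax": 0, "ay": 0, "az": 1.593},
    {"gripper": 1, "tx": -513, "ty": -382, "tz": -29, "ax": 0, "ay": 0, "az": 1.593},
  ],
)

```text
t: 2.4
tool_pos: [0.5591, 0.0659, 0.259]
ee_rot: [2.66, 1.671, 0.001]
force: [0.2, 0.8, 0.5]
gripper_width: 0.0853
```

```bash
python3 - <<'E'
from h import *
from cell import bot
plan(bot.sense(),(.578,.033,.26),np.radians(64.4))
E
```

```text
t mm [-21.4  31.3  -1. ] a [ 0.0008 -0.0006 -0.002 ]
```

apply_moves(
  rows=[
    {"gripper": 1, "tx": -21, "ty": 31, "tz": 0, "ax": 0, "ay": 0, "az": -0.002},
    {"gripper": 1, "tx": -21, "ty": 31, "tz": 0, "ax": 0, "ay": 0, "az": -0.002},
    {"gripper": 1, "tx": -21, "ty": 31, "tz": 0, "ax": 0, "ay": 0, "az": -0.002},
  ],
)

```text
t: 2.7
tool_pos: [0.5773, 0.035, 0.2583]
ee_rot: [-2.658, -1.674, 0.001]
force: [-0.7, 0.3, 0.8]
gripper_width: 0.0853
```

```bash
cat >> h.py <<'E'
def shoot(bot,n,name="wrist"):
    s=bot.sense();c=bot.read_camera(name);pickle.dump((s,c),open(f"pics/{n}.pkl","wb"))
    cv2.imwrite(f"pics/{n}.png",c["img"][:,:,::-1]);return s,c,campose(c,s)
E
python3 - <<'E'
from h import *
from cell import bot
s,c,T=shoot(bot,"w1");print(s["tool_pos"],s["qpos"].round(3))
for t in ("upper_bushing","lower_bushing","carrier_top_edge","carrier_second_edge"):
    print(t,[(r["at"],round(r["p"],2)) for r in bot.search_frame(t,c)][:3])
E
```

```text
[0.57731774 0.03499053 0.25825944] [-0.032 -0.049  1.782  0.     1.409  0.414]
upper_bushing [([330.6, 289.4], 0.78)]
lower_bushing [([329.4, 287.9], 0.8)]
carrier_top_edge [([338.2, 265.3], 0.81)]
carrier_second_edge [([338.4, 251.3], 0.81), ([328.4, 292.5], 0.48)]
```

View pics/w1.png

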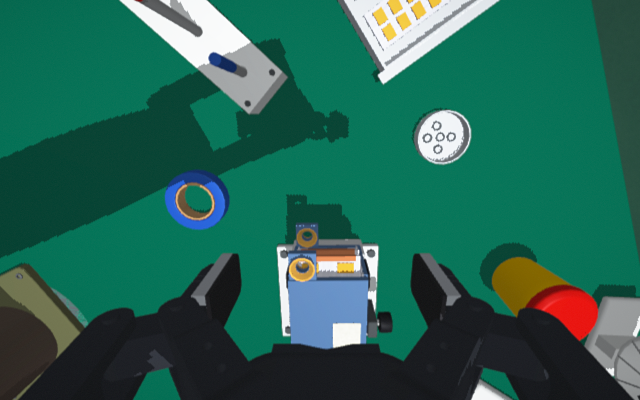

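```bash
cat >> h.py <<'E'
def zoom(n,box,f):
    s,c=pickle.load(open(f"pics/{n}.pkl","rb"));u0,v0,u1,v1=box
    cv2.imwrite(f"pics/{n}_z{u0}.png",cv2.resize(c["img"][v0:v1,u0:u1,::-1],None,fx=f,fy=f,interpolation=cv2.INTER_CUBIC))
E
python3 - <<'E'
from h import *
zoom("w1",(270,215,390,300),6)
s,c=pickle.load(open("pics/w1.pkl","rb"));T=campose(c,s);W=cloud(c,T)
print("bench",W[150,300],W[120,480])
Q=W[200:345,270:400].reshape(-1,3)
h,e=np.histogram(Q[:,2],np.arange(-.01,.16,.004));print([(round(b,3),a) for a,b in zip(h,e) if a>15])
E
```

```text
bench [ 0.55609258  0.07283543 -0.00061193] [0.78813672 0.00539124 0.00108945]
[(np.float64(-0.006), np.int64(30)), (np.float64(-0.002), np.int64(8107)), (np.float64(0.002), np.int64(125)), (np.float64(0.006), np.int64(671)), (np.float64(0.01), np.int64(703)), (np.float64(0.014), np.int64(127)), (np.float64(0.018), np.int64(53)), (np.float64(0.046), np.int64(26)), (np.float64(0.05), np.int64(87)), (np.float64(0.054), np.int64(219)), (np.float64(0.058), np.int64(248)), (np.float64(0.062), np.int64(164)), (np.float64(0.066), np.int64(33)), (np.float64(0.07), np.int64(40)), (np.float64(0.074), np.int64(42)), (np.float64(0.078), np.int64(68)), (np.float64(0.082), np.int64(111)), (np.float64(0.086), np.int64(123)), (np.float64(0.09), np.int64(160)), (np.float64(0.094), np.int64(138)), (np.float64(0.102), np.int64(93)), (np.float64(0.106), np.int64(198)), (np.float64(0.114), np.int64(69)), (np.float64(0.118), np.int64(953)), (np.float64(0.122), np.int64(61)), (np.float64(0.126), np.int64(98)), (np.float64(0.13), np.int64(189)), (np.float64(0.134), np.int64(5386)), (np.float64(0.138), np.int64(223)), (np.float64(0.142), np.int64(67))]
```

View pics/w1_z270.png

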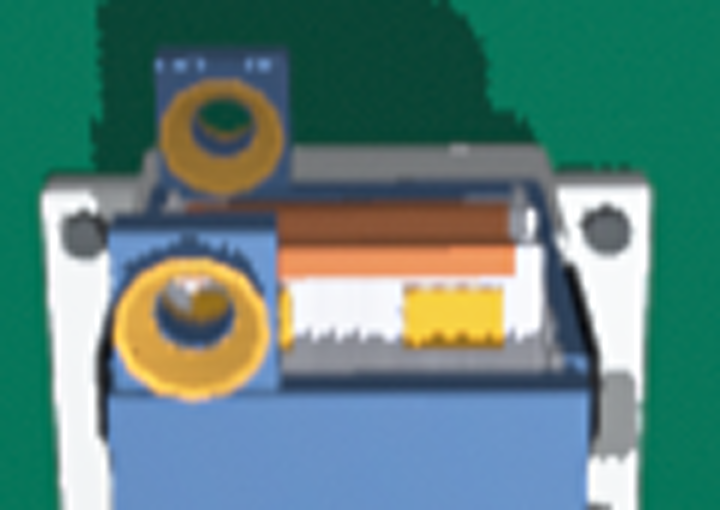

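```bash
cat > fit.py <<'E'
from h import *
import sys
n=sys.argv[1]
s,c=pickle.load(open(f"pics/{n}.pkl","rb"));T=campose(c,s);W=cloud(c,T)
# top plate: end edge & sides
m=(np.abs(W[...,2]-.136)<.0035)
m=m.astype(np.uint8);nlab,lab,st,_=cv2.connectedComponentsWithStats(m)
k=1+np.argmax(st[1:,4]);Q=W[lab==k]
r=cv2.minAreaRect((Q[:,:2]*1000).astype(np.float32));print(r,cv2.boxPoints(r).round(1).tolist(),Q[:,2].mean())
E
python3 fit.py w1
python3 - <<'E'
from h import *
s,c=pickle.load(open("pics/w1.pkl","rb"));T=campose(c,s)
u=atz(c,T,(302,269.7),.142);l=atz(c,T,(307,237.8),.064);print(u,l)
# edges of end face of top plate at z .136 : zoom (280,388)->(590,388)
f=lambda a,b:atz(c,T,(270+a/6,215+b/6),.136)
a,b=f(285,389),f(587,385);print(a,b,np.degrees(np.arctan2(*(b-a)[1::-1])),np.linalg.norm(b-a))
E
```

```text
((527.8322143554688, -72.54167175292969), (117.83721160888672, 84.10601806640625), 64.84422302246094) [[464.70001220703125, -108.0], [540.9000244140625, -143.6999969482422], [590.9000244140625, -37.099998474121094], [514.7999877929688, -1.2999999523162842]] 0.13613001869976193
[ 0.52274529 -0.02326141  0.142     ] [ 0.52281173 -0.0235469   0.064     ]
[ 0.52984683 -0.04360761  0.136     ] [ 0.57709153 -0.06534471  0.136     ] -24.706971360816002 0.05200541771764715
```

```bash
python3 - <<'E'
from h import *
from cell import bot
s=bot.sense()
plan(s,(.5787,-.003,.20),np.radians(65));plan(s,(.5787,-.003,.10),np.radians(65))
E
```

```text
t mm [-35.1  18.8  58.6] a [ 0.0001 -0.0002 -0.0069]
t mm [-35.2  18.7 158.6] a [ 0.0001 -0.0002 -0.0069]
```

apply_moves(
  rows=[
    {"gripper": 0, "tx": -20, "ty": 10, "tz": 20, "ax": 0, "ay": 0, "az": -0.007},
    {"gripper": 0, "tx": -35, "ty": 19, "tz": 50, "ax": 0, "ay": 0, "az": -0.007},
    {"gripper": 0, "tx": -35, "ty": 19, "tz": 60, "ax": 0, "ay": 0, "az": -0.007},
    {"gripper": 0, "tx": -35, "ty": 19, "tz": 60, "ax": 0, "ay": 0, "az": -0.007},
    {"gripper": 0, "tx": -35, "ty": 19, "tz": 60, "ax": 0, "ay": 0, "az": -0.007},
    {"gripper": 0, "tx": -35, "ty": 19, "tz": 60, "ax": 0, "ay": 0, "az": -0.007},
  ],
  newtons=40,
)

```text
t: 3.55
tool_pos: [0.5802, -0.0034, 0.2004]
ee_rot: [2.649, 1.686, 0.004]
force: [0.2, 0.3, 0.6]
gripper_width: 0.0003
```

```bash
python3 - <<'E'
from h import *
from cell import bot
s,c,T=shoot(bot,"w2");print(s["tool_pos"],s["gripper_width"])
zoom("w2",(220,150,440,310),3.6)
plan(s,(.5787,-.003,.10),np.radians(65))
for t in ("upper_bushing","lower_bushing"):
    print(t,[(r["at"],round(r["p"],2)) for r in bot.search_frame(t,c)][:3])
E
```

```text
[ 0.58024309 -0.00343964  0.20043606] 0.0003465486844755591
t mm [ -0.4  -1.9 100.4] a [ 0.0027 -0.0011 -0.0006]
upper_bushing [([287.7, 254.4], 0.71)]
lower_bushing [([287.9, 252.1], 0.79)]
```

View pics/w2.png

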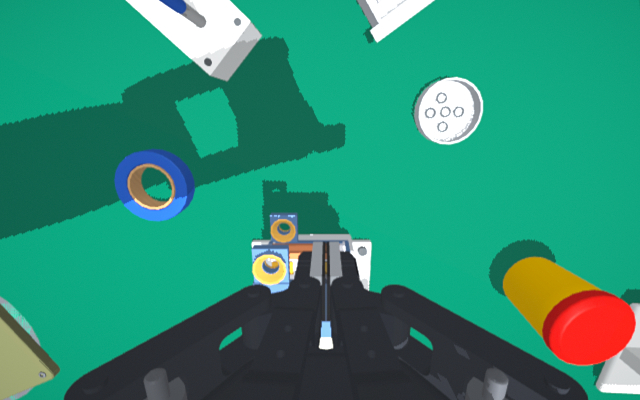

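apply_moves(
  rows=[
    {"gripper": 0, "tx": 0, "ty": 2, "tz": 40, "ax": 0.0027, "ay": -0.001, "az": 0},
    {"gripper": 0, "tx": 0, "ty": 2, "tz": 80, "ax": 0.0027, "ay": -0.001, "az": 0},
    {"gripper": 0, "tx": 0, "ty": 2, "tz": 101, "ax": 0.0027, "ay": -0.001, "az": 0},
    {"gripper": 0, "tx": 0, "ty": 2, "tz": 101, "ax": 0.0027, "ay": -0.001, "az": 0},
    {"gripper": 0, "tx": 0, "ty": 2, "tz": 101, "ax": 0.0027, "ay": -0.001, "az": 0},
  ],
)

```text
t: 4.2
tool_pos: [0.5817, -0.005, 0.0983]
ee_rot: [-2.65, -1.685, 0.003]
force: [0.3, -0.1, -0.0]
gripper_width: -0.0002
```

```bash
python3 - <<'E'
from h import *
from cell import bot
s,c,T=shoot(bot,"w3");print(s["tool_pos"],s["force"])
plan(s,(.5632,-.0455,.099),np.radians(65))
E
```

```text
[ 0.58165761 -0.0049526   0.09831605] [ 0.30585356 -0.07909661 -0.008765  ]
t mm [-44.5   0.5  -0.7] a [-0.002   0.0007 -0.0015]
```

View pics/w3.png

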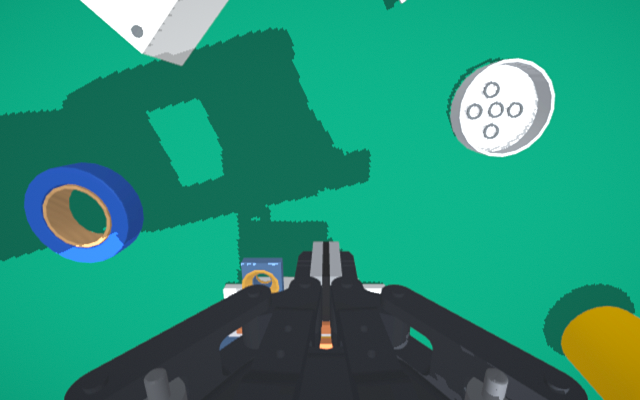

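apply_moves(
  rows=[
    {"gripper": 0, "tx": -6, "ty": 0.5, "tz": 0, "ax": 0, "ay": 0, "az": 0},
    {"gripper": 0, "tx": -12, "ty": 0.5, "tz": 0, "ax": 0, "ay": 0, "az": 0},
    {"gripper": 0, "tx": -16, "ty": 0.5, "tz": 0, "ax": 0, "ay": 0, "az": 0},
    {"gripper": 0, "tx": -20, "ty": 0.5, "tz": 0, "ax": 0, "ay": 0, "az": 0},
    {"gripper": 0, "tx": -24, "ty": 0.5, "tz": 0, "ax": 0, "ay": 0, "az": 0},
    {"gripper": 0, "tx": -28, "ty": 0.5, "tz": 0, "ax": 0, "ay": 0, "az": 0},
    {"gripper": 0, "tx": -32, "ty": 0.5, "tz": 0, "ax": 0, "ay": 0, "az": 0},
    {"gripper": 0, "tx": -36, "ty": 0.5, "tz": 0, "ax": 0, "ay": 0, "az": 0},
    {"gripper": 0, "tx": -39, "ty": 0.5, "tz": 0, "ax": 0, "ay": 0, "az": 0},
    {"gripper": 0, "tx": -41, "ty": 0.5, "tz": 0, "ax": 0, "ay": 0, "az": 0},
  ],
)

```text
t: 5.25
tool_pos: [0.5642, -0.0426, 0.0976]
ee_rot: [-2.65, -1.685, 0.003]
force: [0.1, 1.4, 0.5]
gripper_width: -0.0002
```

apply_moves(
  rows=[
    {"gripper": 0, "tx": -1, "ty": 0, "tz": 0, "ax": 0, "ay": 0, "az": 0},
    {"gripper": 0, "tx": -1.5, "ty": 0, "tz": 0, "ax": 0, "ay": 0, "az": 0},
    {"gripper": 0, "tx": -2, "ty": 0, "tz": 0, "ax": 0, "ay": 0, "az": 0},
    {"gripper": 0, "tx": -2.5, "ty": 0, "tz": 0, "ax": 0, "ay": 0, "az": 0},
    {"gripper": 0, "tx": -3, "ty": 0, "tz": 0, "ax": 0, "ay": 0, "az": 0},
  ],
)

```text
t: 5.75
tool_pos: [0.5632, -0.0448, 0.0977]
ee_rot: [-2.649, -1.685, 0.002]
force: [1.4, 4.0, 0.9]
gripper_width: 0.0001
```

apply_moves(
  rows=[
    {"gripper": 0, "tx": -0.5, "ty": 0, "tz": 0, "ax": 0, "ay": 0, "az": 0},
    {"gripper": 0, "tx": -1, "ty": 0, "tz": 0, "ax": 0, "ay": 0, "az": 0},
    {"gripper": 0, "tx": -1, "ty": 0, "tz": 0, "ax": 0, "ay": 0, "az": 0},
  ],
)

```text
t: 6.05
tool_pos: [0.5632, -0.0448, 0.0977]
ee_rot: [-2.649, -1.684, -0.001]
force: [2.7, 6.6, 0.1]
gripper_width: -0.0001
```

apply_moves(
  rows=[
    {"gripper": 0, "tx": -1, "ty": 0, "tz": 0, "ax": 0, "ay": 0, "az": 0},
    {"gripper": 0, "tx": -2, "ty": 0, "tz": 0, "ax": 0, "ay": 0, "az": 0},
    {"gripper": 0, "tx": -2, "ty": 0, "tz": 0, "ax": 0, "ay": 0, "az": 0},
  ],
)

```text
t: 6.35
tool_pos: [0.5632, -0.0449, 0.0978]
ee_rot: [-2.648, -1.682, -0.007]
force: [6.7, 12.8, -0.6]
gripper_width: 0.0
```

apply_moves(
  rows=[
    {"gripper": 0, "tx": 20, "ty": 0, "tz": 0, "ax": 0, "ay": 0, "az": 0},
    {"gripper": 0, "tx": 50, "ty": 0, "tz": 0, "ax": 0, "ay": 0, "az": 0},
    {"gripper": 0.5, "tx": 70, "ty": 0, "tz": -40, "ax": 0, "ay": 0, "az": 0},
    {"gripper": 1, "tx": 90, "ty": 0, "tz": -80, "ax": 0, "ay": 0, "az": 0},
    {"gripper": 1, "tx": 110, "ty": 0, "tz": -80, "ax": 0, "ay": 0, "az": 0},
    {"gripper": 1, "tx": 110, "ty": 0, "tz": -80, "ax": 0, "ay": 0, "az": 0},
    {"gripper": 1, "tx": 110, "ty": 0, "tz": -80, "ax": 0, "ay": 0, "az": 0},
  ],
)

```text
t: 7.05
tool_pos: [0.6077, 0.0514, 0.1762]
ee_rot: [-2.649, -1.686, 0.008]
force: [0.6, 0.3, -0.4]
gripper_width: 0.0722
```

```bash
python3 - <<'E'
from h import *
from cell import bot
s,c,T=shoot(bot,"w4");print(s["tool_pos"],s["force"])
zoom("w4",(250,190,390,310),5)
W=cloud(c,T)
e=np.array([.4226,.9063]);y=np.array([.9063,-.4226]);O=np.array([.5228,-.0234])-.114*e+.026*y
X=(W[...,:2]-O)@e*1000;Y=(W[...,:2]-O)@y*1000
for z in (.105,.118):
    k=(abs(W[...,2]-z)<.0045)&(Y>-10)&(Y<34)&(X>85)&(X<140);print(z,k.sum(),np.percentile(X[k],[5,50,95,100]) if k.sum() else'')
for p in (.118,.105,.099):
    q=np.r_[O+.1*e+.012*y,p];print(p,proj(c,T,q))
E
```

```text
[0.60767411 0.05140939 0.17620724] [ 0.56086236  0.29630912 -0.44331355]
0.105 504 [ 93.15284048  98.67908999 101.1703517  102.29554259]
0.118 34 [ 99.97417608 100.5984063  101.17577164 101.79830217]
0.118 [317.91706566 347.71500927]
0.105 [318.34648092 336.47446664]
0.099 [318.5312102  331.63892038]
```

View pics/w4_z250.png

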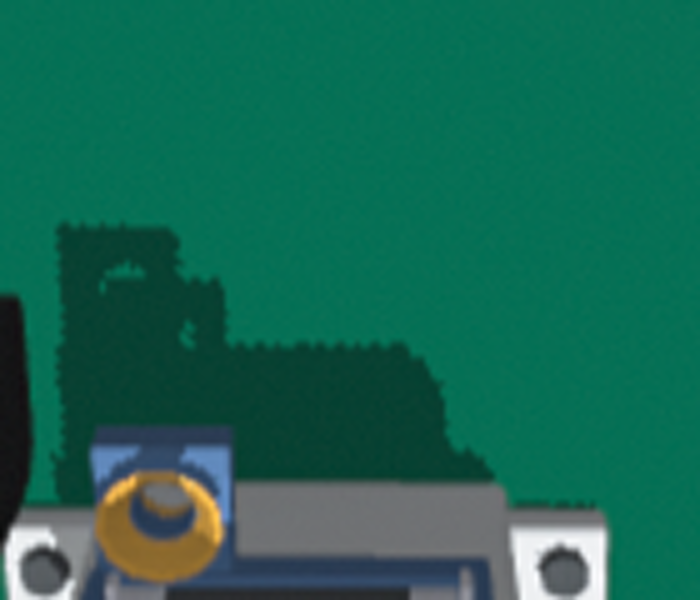

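```bash
python3 - <<'E'
from h import *
zoom("w4",(260,290,400,390),5.5)
E
```

```text
(no output)
```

View pics/w4_z260.png

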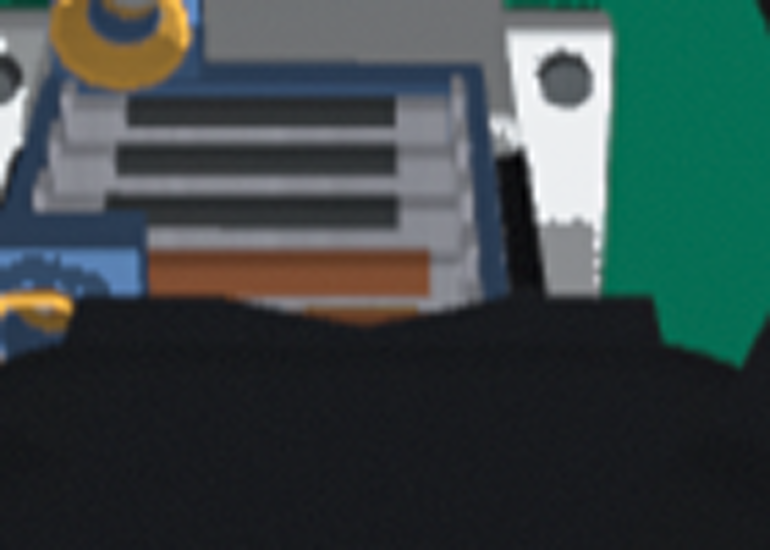

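apply_moves(
  rows=[
    {"gripper": 1, "tx": 15, "ty": 0, "tz": -45, "ax": 0, "ay": 0, "az": 0},
    {"gripper": 1, "tx": 15, "ty": 0, "tz": -60, "ax": 0, "ay": 0, "az": 0},
    {"gripper": 1, "tx": 15, "ty": 0, "tz": -60, "ax": 0, "ay": 0, "az": 0},
    {"gripper": 1, "tx": 15, "ty": 0, "tz": -60, "ax": 0, "ay": 0, "az": 0},
  ],
)

```text
t: 7.5
tool_pos: [0.6146, 0.0645, 0.2365]
ee_rot: [-2.65, -1.684, 0.005]
force: [0.0, -0.8, -0.6]
gripper_width: 0.0855
```

```bash
python3 - <<'E'
from h import *
from cell import bot
s,c,T=shoot(bot,"w5");print(s["tool_pos"],s["force"])
zoom("w5",(260,210,390,320),6)
W=cloud(c,T)
e=np.array([.4226,.9063]);y=np.array([.9063,-.4226]);O=np.array([.5228,-.0234])-.114*e+.026*y
for p in (.136,.118,.105,.092,.079):
    print(p,[((proj(c,T,np.r_[O+.1*e+b*y,p])-[260,210])*6).round() for b in (-.012,.035)])
K=(W[...,:2]-O)
X=K@e*1000;Y=K@y*1000
for z in (.066,.079,.092,.105,.118,.136):
    k=(abs(W[...,2]-z)<.0025)&(Y>-8)&(Y<25)&(X>85)&(X<140);print(z,k.sum(),np.percentile(X[k],[50,95,100]) if k.sum() else'')
E
```

```text
[0.61460107 0.06450543 0.23645014] [ 0.04402579 -0.80810644 -0.60458258]
0.136 [array([208., 704.]), array([489., 704.])]
0.118 [array([219., 632.]), array([484., 632.])]
0.105 [array([226., 585.]), array([481., 585.])]
0.092 [array([232., 542.]), array([478., 542.])]
0.079 [array([238., 501.]), array([475., 501.])]
0.066 139 [ 99.53889955 101.15926993 101.33138285]
0.079 124 [ 98.99597331 101.18253531 101.97959472]
0.092 150 [ 99.51272914 101.09023617 101.75965226]
0.105 177 [ 99.77025989 101.18948451 101.96184828]
0.118 234 [ 98.04999407 101.01406422 101.77514699]
0.136 419 [93.15841578 98.93209293 99.9335501 ]
```

View pics/w5_z260.png

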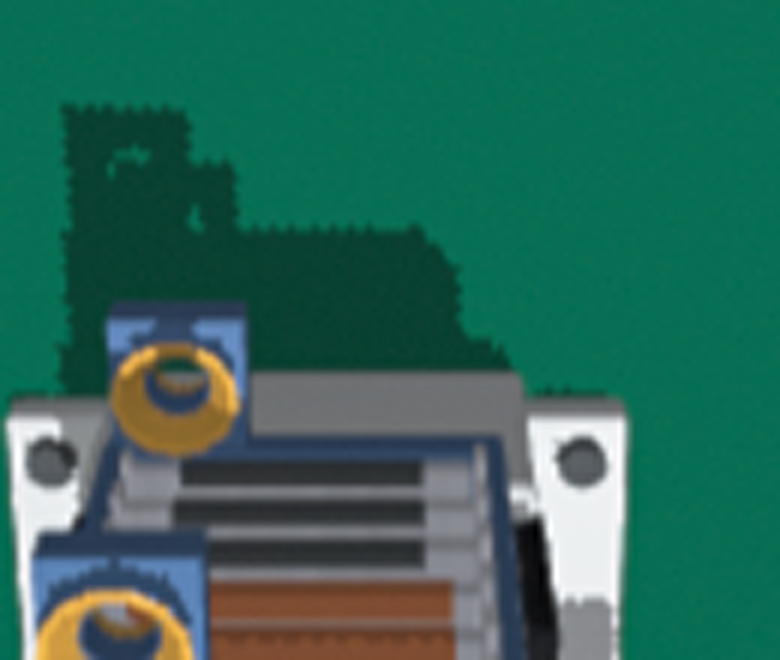

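```bash
python3 - <<'E'
from h import *
from cell import bot
plan(bot.sense(),(.52,.2355,.32),np.radians(65))
E
```

```text
t mm [ 114.5 -158.2  -84. ] a [-0.005   0.0025 -0.0023]
```

apply_moves(
  rows=[
    {"gripper": 1, "tx": 10, "ty": -10, "tz": -45, "ax": -0.005, "ay": 0.0025, "az": -0.002},
    {"gripper": 1, "tx": 30, "ty": -40, "tz": -84, "ax": -0.005, "ay": 0.0025, "az": -0.002},
    {"gripper": 1, "tx": 114, "ty": -158, "tz": -84, "ax": -0.005, "ay": 0.0025, "az": -0.002},
    {"gripper": 1, "tx": 114, "ty": -158, "tz": -84, "ax": -0.005, "ay": 0.0025, "az": -0.002},
    {"gripper": 1, "tx": 114, "ty": -158, "tz": -84, "ax": -0.005, "ay": 0.0025, "az": -0.002},
    {"gripper": 1, "tx": 114, "ty": -158, "tz": -84, "ax": -0.005, "ay": 0.0025, "az": -0.002},
    {"gripper": 1, "tx": 114, "ty": -158, "tz": -84, "ax": -0.005, "ay": 0.0025, "az": -0.002},
    {"gripper": 1, "tx": 114, "ty": -158, "tz": -84, "ax": -0.005, "ay": 0.0025, "az": -0.002},
  ],
)

```text
t: 8.35
tool_pos: [0.5207, 0.2346, 0.3202]
ee_rot: [2.649, 1.687, 0.0]
force: [0.0, 0.1, -0.4]
gripper_width: 0.0853
```

```bash
python3 - <<'E'
from h import *
from cell import bot
s,c,T=shoot(bot,"w6");print(s["tool_pos"],s["ee_rot"])
for t in ("rod_mid","short_a_mid","rod_block"):
    print(t,[(r["at"],round(r["p"],2)) for r in bot.search_frame(t,c)][:3])
for p in ((.52,.2355,.197),(.52,.2355,.05)):print(proj(c,T,p))
E
```

```text
[0.52066777 0.2345506  0.3202045 ] [2.64921468e+00 1.68650346e+00 2.84630798e-04]
rod_mid [([322.5, 184.4], 0.7)]
short_a_mid [([361.5, 205.9], 0.69)]
rod_block [([317.0, 156.1], 0.88), ([325.5, 182.0], 0.54)]
[324.79887625 193.77656914]
[324.96100376 166.15654002]
```

View pics/w6.png

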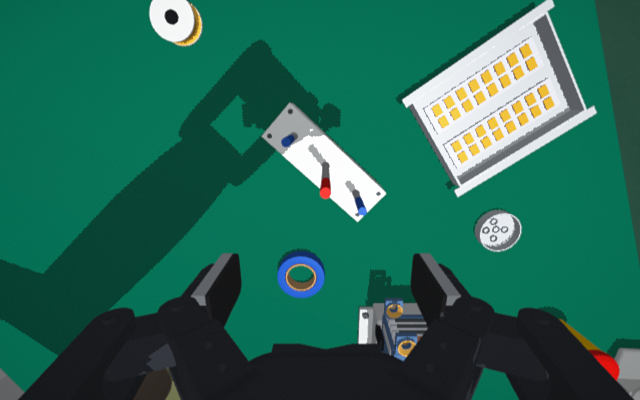

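```bash
python3 - <<'E'
from h import *
zoom("w6",(270,130,390,230),6)
s,c=pickle.load(open("pics/w6.pkl","rb"));T=campose(c,s);W=cloud(c,T)
im=c["img"].astype(int);red=(im[...,0]>170)&(im[...,1]<50)&(im[...,2]<50)
red[:, :300]=0;red[:,350:]=0;red[230:]=0
v,u=np.nonzero(red);k=W[...,2][v,u]>.19;print(len(v),np.nanmax(W[...,2][v,u]),(u[k].mean(),v[k].mean()),W[v[k],u[k]].mean(0))
h=np.nanpercentile(W[...,2][v,u],[10,50,90]);print(h)
Q=W[90:230,250:400].reshape(-1,3);Q=Q[abs(Q[:,2]-.05)<.004]
r=cv2.minAreaRect((Q[:,:2]*1000).astype(np.float32));print(r)
E
```

```text
8 0.19874617970836428 (np.float64(324.75), np.float64(187.75)) [0.52250656 0.2409653  0.19755932]
[0.19687494 0.19717882 0.19857764]
((521.0153198242188, 236.9741668701172), (60.180824279785156, 186.505126953125), 22.281322479248047)
```

View pics/w6_z270.png

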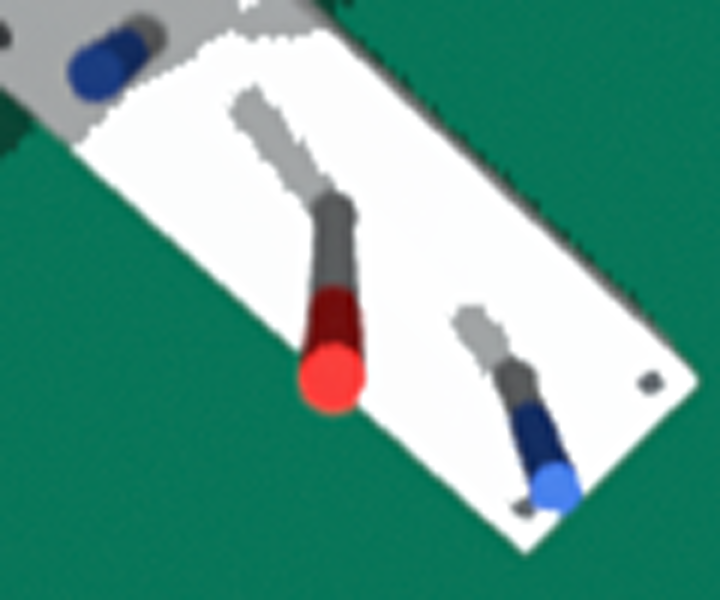

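```bash
python3 - <<'E'
from h import *
from cell import bot
s,c=pickle.load(open("pics/w6.pkl","rb"));T=campose(c,s)
print(atz(c,T,(325.3,193),.197),atz(c,T,(325.8,165.3),.05))
plan(bot.sense(),(.5212,.2362,.148),np.radians(65))
E
```

```text
[0.52075079 0.23598824 0.197     ] [0.52160364 0.23610796 0.05      ]
t mm [  1.5  -1.  173.3] a [ 0.0019 -0.0009 -0.0017]
```

apply_moves(
  rows=[
    {"gripper": 1, "tx": 1.5, "ty": -1, "tz": 20, "ax": 0.002, "ay": -0.001, "az": -0.002},
    {"gripper": 1, "tx": 1.5, "ty": -1, "tz": 60, "ax": 0.002, "ay": -0.001, "az": -0.002},
    {"gripper": 1, "tx": 1.5, "ty": -1, "tz": 100, "ax": 0.002, "ay": -0.001, "az": -0.002},
    {"gripper": 1, "tx": 1.5, "ty": -1, "tz": 140, "ax": 0.002, "ay": -0.001, "az": -0.002},
    {"gripper": 1, "tx": 1.5, "ty": -1, "tz": 165, "ax": 0.002, "ay": -0.001, "az": -0.002},
    {"gripper": 1, "tx": 1.5, "ty": -1, "tz": 173, "ax": 0.002, "ay": -0.001, "az": -0.002},
    {"gripper": 1, "tx": 1.5, "ty": -1, "tz": 173, "ax": 0.002, "ay": -0.001, "az": -0.002},
    {"gripper": 1, "tx": 1.5, "ty": -1, "tz": 173, "ax": 0.002, "ay": -0.001, "az": -0.002},
  ],
)

```text
t: 9.35
tool_pos: [0.5221, 0.2375, 0.1506]
ee_rot: [2.648, 1.69, 0.005]
force: [0.2, -0.5, 0.5]
gripper_width: 0.0854
```

```bash
python3 - <<'E'
from h import *
from cell import bot
s,c,T=shoot(bot,"w7");print(s["tool_pos"],s["ee_rot"],s["force"])
plan(s,(.5212,.2362,.148),np.radians(65))
s2,c2,T2=shoot(bot,"s7","scene")
E
```

```text
[0.52209566 0.23749235 0.15060116] [2.64756793 1.6899087  0.00516895] [ 0.23242819 -0.49111913  0.53554514]
t mm [-1.6 -0.3  2.6] a [ 0.0023 -0.0024  0.0017]
```

View pics/w7.png

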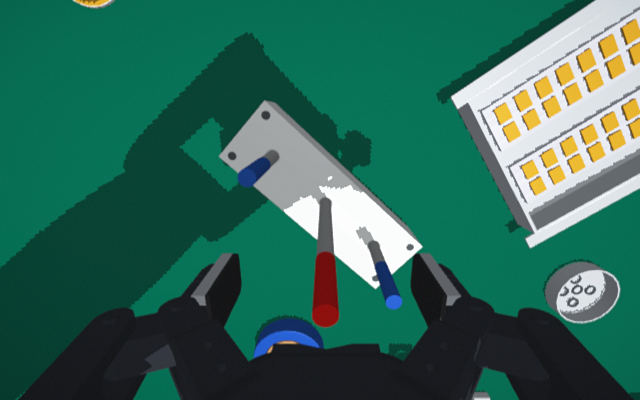

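apply_moves(
  rows=[
    {"gripper": 1, "tx": -1.3, "ty": 0, "tz": 2, "ax": 0.002, "ay": -0.002, "az": 0},
    {"gripper": 0, "tx": -1.3, "ty": 0, "tz": 2, "ax": 0.002, "ay": -0.002, "az": 0},
    {"gripper": 0, "tx": -1.3, "ty": 0, "tz": 2, "ax": 0.002, "ay": -0.002, "az": 0},
    {"gripper": 0, "tx": -1.3, "ty": 0, "tz": 2, "ax": 0.002, "ay": -0.002, "az": 0},
    {"gripper": 0, "tx": -1.3, "ty": 0, "tz": 2, "ax": 0.002, "ay": -0.002, "az": 0},
    {"gripper": 0, "tx": -1.3, "ty": 0, "tz": 2, "ax": 0.002, "ay": -0.002, "az": 0},
    {"gripper": 0, "tx": -1.3, "ty": 0, "tz": 2, "ax": 0.002, "ay": -0.002, "az": 0},
    {"gripper": 0, "tx": -1.3, "ty": 0, "tz": 2, "ax": 0.002, "ay": -0.002, "az": 0},
  ],
  newtons=60,
)

```text
t: 10.25
tool_pos: [0.5204, 0.2363, 0.1469]
ee_rot: [-2.647, -1.691, 0.003]
force: [0.3, -0.9, -0.1]
gripper_width: 0.0083
```

```bash
python3 - <<'E'
from h import *
from cell import bot
s=bot.sense();print(s["tool_pos"],s["gripper_width"],s["force"],s["torque"])
plan(s,(.5212,.2362,.325),np.radians(65))
E
```

```text
[0.5204282  0.2362635  0.14685575] 0.00834401576557037 [ 0.31436514 -0.9080184  -0.12101542] [-0.04779867 -0.14703486 -0.01769932]
t mm [   0.     0.5 -178.1] a [-0.0013  0.0013  0.0024]
```

apply_moves(
  rows=[
    {"gripper": 0, "tx": 0, "ty": 0, "tz": -10, "ax": 0, "ay": 0, "az": 0},
    {"gripper": 0, "tx": 0, "ty": 0, "tz": -30, "ax": 0, "ay": 0, "az": 0},
    {"gripper": 0, "tx": 0, "ty": 0, "tz": -55, "ax": 0, "ay": 0, "az": 0},
    {"gripper": 0, "tx": 0, "ty": 0, "tz": -90, "ax": 0, "ay": 0, "az": 0},
    {"gripper": 0, "tx": 0, "ty": 0, "tz": -130, "ax": 0, "ay": 0, "az": 0},
    {"gripper": 0, "tx": 0, "ty": 0, "tz": -165, "ax": 0, "ay": 0, "az": 0},
    {"gripper": 0, "tx": 0, "ty": 0, "tz": -178, "ax": 0, "ay": 0, "az": 0},
    {"gripper": 0, "tx": 0, "ty": 0, "tz": -178, "ax": 0, "ay": 0, "az": 0},
    {"gripper": 0, "tx": 0, "ty": 0, "tz": -178, "ax": 0, "ay": 0, "az": 0},
  ],
)

```text
t: 11.15
tool_pos: [0.52, 0.2361, 0.3228]
ee_rot: [-2.646, -1.69, 0.008]
force: [0.5, 0.3, -3.0]
gripper_width: 0.0082
```

```bash
python3 - <<'E'
from h import *
from cell import bot
s,c,T=shoot(bot,"w8");print(s["tool_pos"],s["gripper_width"],s["force"],s["torque"])
s2,c2,T2=shoot(bot,"s8","scene");zoom("s8",(280,90,440,260),3.5)
for z in (-.135,-.09,0,.05): print(proj(c,T,s["tool_pos"]+[0,0,z]),proj(c2,T2,s["tool_pos"]+[0,0,z]))
plan(s,(.5228,-.0234,.325),np.radians(65))
E
```

```text
[0.51996475 0.23614603 0.32278609] 0.008225611755450045 [ 0.54341378  0.33551796 -2.95769976] [-0.00764877 -0.04094423  0.03070918]
[326.51266302 190.73590791] [361.14677945 184.02339556]
[326.4678633  204.76760283] [362.13401597 170.95495845]
[326.30535875 255.66555931] [364.22316112 143.30012427]
[326.10603792 318.0947189 ] [365.4552372 126.9906498]
t mm [-234.3  111.7   -1.8] a [-0.0038  0.0034  0.0023]
```

View pics/w8.png

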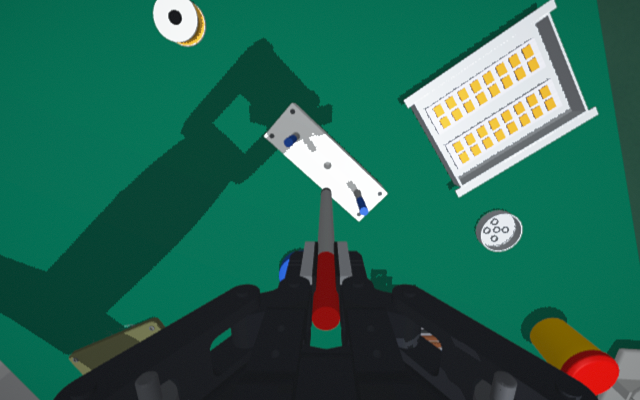

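View pics/s8_z280.png

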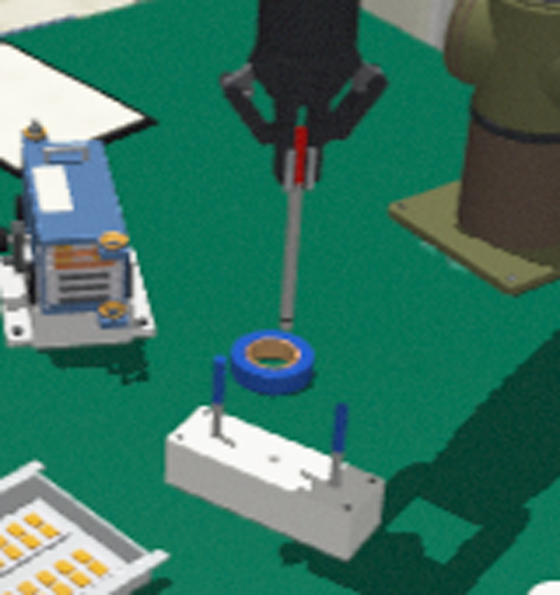

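```bash
python3 - <<'E'
from h import *
zoom("w8",(285,175,365,335),4)
E
```

```text
(no output)
```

View pics/w8_z285.png

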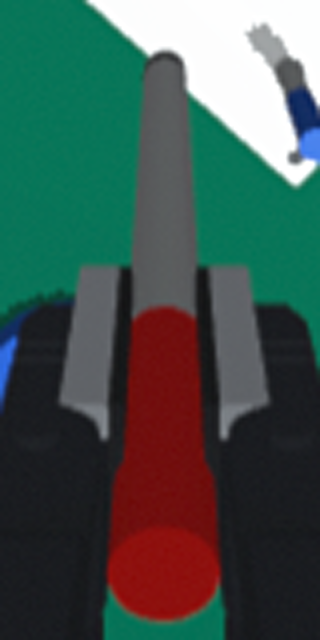

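```bash
cat >> h.py <<'E'
def circ(c,T,p,r):
    a=np.linspace(0,2*np.pi,72);return np.array([proj(c,T,np.asarray(p)+[r*np.cos(t),r*np.sin(t),0]) for t in a])
E
python3 - <<'E'
from h import *
s,c=pickle.load(open("pics/w8.pkl","rb"));T=campose(c,s);p=s["tool_pos"]
for z,r in ((-.135,.004),(-.133,.005),(.05,.005)):
    q=circ(c,T,p+[0,0,z],r);print(z,((q.min(0)-[285,175])*4).round(1),((q.max(0)-[285,175])*4).round(1))
e=T[:3,:3]
print(R.from_rotvec(s["ee_rot"]).as_matrix().round(4))
E
```

```text
-0.135 [149.8  47.2] [182.3  78.6]
-0.133 [145.6  45.2] [186.5  84.7]
0.05 [111.7 527.6] [217.2 616. ]
[[ 0.4205  0.9073 -0.0049]
 [ 0.9073 -0.4205 -0.0015]
 [-0.0034 -0.0038 -1.    ]]
```

apply_moves(
  rows=[
    {"gripper": 0, "tx": -20, "ty": 10, "tz": -5, "ax": -0.004, "ay": 0.003, "az": 0.002},
    {"gripper": 0, "tx": -56, "ty": 27, "tz": -5, "ax": -0.004, "ay": 0.003, "az": 0.002},
    {"gripper": 0, "tx": -92, "ty": 44, "tz": -5, "ax": -0.004, "ay": 0.003, "az": 0.002},
    {"gripper": 0, "tx": -128, "ty": 61, "tz": -5, "ax": -0.004, "ay": 0.003, "az": 0.002},
    {"gripper": 0, "tx": -164, "ty": 78, "tz": -5, "ax": -0.004, "ay": 0.003, "az": 0.002},
    {"gripper": 0, "tx": -200, "ty": 95, "tz": -5, "ax": -0.004, "ay": 0.003, "az": 0.002},
    {"gripper": 0, "tx": -222, "ty": 106, "tz": -5, "ax": -0.004, "ay": 0.003, "az": 0.002},
    {"gripper": 0, "tx": -233, "ty": 112, "tz": -5, "ax": -0.004, "ay": 0.003, "az": 0.002},
    {"gripper": 0, "tx": -233, "ty": 112, "tz": -5, "ax": -0.004, "ay": 0.003, "az": 0.002},
    {"gripper": 0, "tx": -233, "ty": 112, "tz": -5, "ax": -0.004, "ay": 0.003, "az": 0.002},
    {"gripper": 0, "tx": -233, "ty": 112, "tz": -5, "ax": -0.004, "ay": 0.003, "az": 0.002},
  ],
)

```text
t: 12.35
tool_pos: [0.5242, -0.0209, 0.3295]
ee_rot: [2.648, 1.69, 0.004]
force: [-0.2, -0.3, -1.2]
gripper_width: 0.0084
```

```bash
python3 - <<'E'
from h import *
from cell import bot
s,c,T=shoot(bot,"w9");p=s["tool_pos"];print(p,s["gripper_width"],s["force"])
zoom("w9",(265,150,385,250),6)
B=np.array([.5228,-.0234]);o=np.array([265,150])
for nm,P,r in (("foot",p+[0,0,-.133],.005),("ub",np.r_[B,.142],.011),("lb",np.r_[B,.064],.011)):
    q=(circ(c,T,P,r)-o)*6;print(nm,q.min(0).round(),q.max(0).round())
plan(s,(.5233,-.0223,.325),np.radians(65))
E
```

```text
[ 0.52423478 -0.02092168  0.32949354] 0.008445254990907553 [-0.21847129 -0.29880556 -1.17757589]
foot [334. 222.] [395. 281.]
ub [306. 137.] [420. 248.]
lb [316.  71.] [409. 163.]
t mm [-1.7 -0.3  4.5] a [ 0.0014 -0.0017  0.0019]
```

View pics/w9_z265.png

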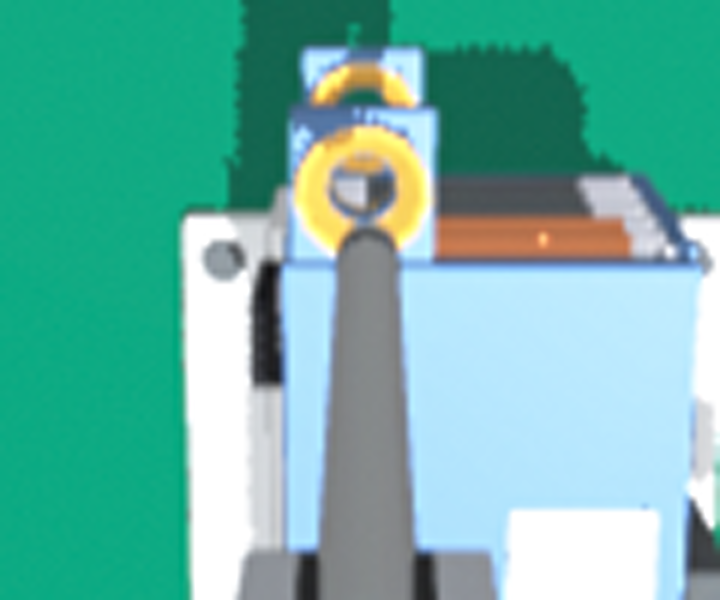

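apply_moves(
  rows=[
    {"gripper": 0, "tx": -1.9, "ty": -0.6, "tz": 5, "ax": 0.0014, "ay": -0.0017, "az": 0.002},
    {"gripper": 0, "tx": -1.9, "ty": -0.6, "tz": 20, "ax": 0.0014, "ay": -0.0017, "az": 0.002},
    {"gripper": 0, "tx": -1.9, "ty": -0.6, "tz": 35, "ax": 0.0014, "ay": -0.0017, "az": 0.002},
    {"gripper": 0, "tx": -1.9, "ty": -0.6, "tz": 44, "ax": 0.0014, "ay": -0.0017, "az": 0.002},
    {"gripper": 0, "tx": -1.9, "ty": -0.6, "tz": 44, "ax": 0.0014, "ay": -0.0017, "az": 0.002},
    {"gripper": 0, "tx": -1.9, "ty": -0.6, "tz": 44, "ax": 0.0014, "ay": -0.0017, "az": 0.002},
  ],
)

```text
t: 13.0
tool_pos: [0.5229, -0.0236, 0.2854]
ee_rot: [2.651, 1.686, -0.001]
force: [0.1, 0.2, -0.7]
gripper_width: 0.0085
```

```bash
python3 - <<'E'
from h import *
from cell import bot
s,c,T=shoot(bot,"w10");p=s["tool_pos"];print(p,s["gripper_width"],s["force"])
zoom("w10",(265,150,385,250),6)
B=np.array([.5228,-.0234]);o=np.array([265,150])
for nm,P,r in (("foot",p+[0,0,-.133],.005),("ub",np.r_[B,.142],.011),("lb",np.r_[B,.064],.011)):
    q=(circ(c,T,P,r)-o)*6;print(nm,q.min(0).round(),q.max(0).round())
plan(s,(.5232,-.0225,.26),np.radians(65))
E
```

```text
[ 0.5229101  -0.02356837  0.28538709] 0.008461636785962892 [ 0.11713574  0.17405361 -0.72178796]
foot [335. 220.] [397. 279.]
ub [299. 169.] [430. 296.]
lb [312.  88.] [417. 191.]
t mm [ 1.1 -0.2 25.4] a [ 0.0001  0.0004 -0.0017]
```

View pics/w10_z265.png

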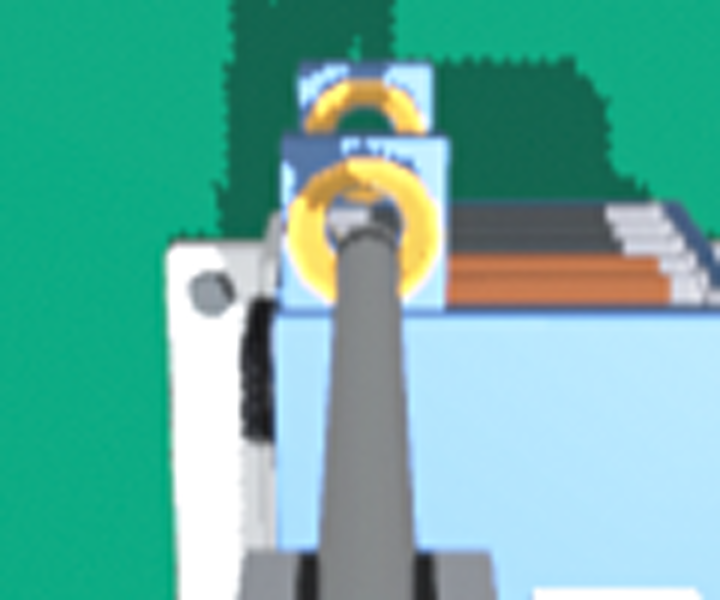

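apply_moves(
  rows=[
    {"gripper": 0, "tx": 1, "ty": -0.5, "tz": 5, "ax": 0, "ay": 0, "az": -0.002},
    {"gripper": 0, "tx": 1, "ty": -0.5, "tz": 12, "ax": 0, "ay": 0, "az": -0.002},
    {"gripper": 0, "tx": 1, "ty": -0.5, "tz": 18, "ax": 0, "ay": 0, "az": -0.002},
    {"gripper": 0, "tx": 1, "ty": -0.5, "tz": 24, "ax": 0, "ay": 0, "az": -0.002},
    {"gripper": 0, "tx": 1, "ty": -0.5, "tz": 24, "ax": 0, "ay": 0, "az": -0.002},
  ],
)

```text
t: 13.55
tool_pos: [0.5224, -0.0224, 0.2603]
ee_rot: [-2.649, -1.688, 0.002]
force: [-0.7, 0.1, -1.5]
gripper_width: 0.0082
```

```bash
python3 - <<'E'
from h import *
from cell import bot
s,c,T=shoot(bot,"w11");p=s["tool_pos"];print(p,s["gripper_width"],s["force"],s["torque"])
zoom("w11",(265,150,385,250),6)
plan(s,(.5232,-.0225,.26),np.radians(65))
E
```

```text
[ 0.52236958 -0.02238707  0.26030814] 0.008212415431459971 [-0.65460221  0.05479582 -1.48810207] [-0.02676841 -0.03910552 -0.01645148]
t mm [0.2 0.8 0.3] a [-0.0015  0.0009  0.0003]
```

View pics/w11_z265.png

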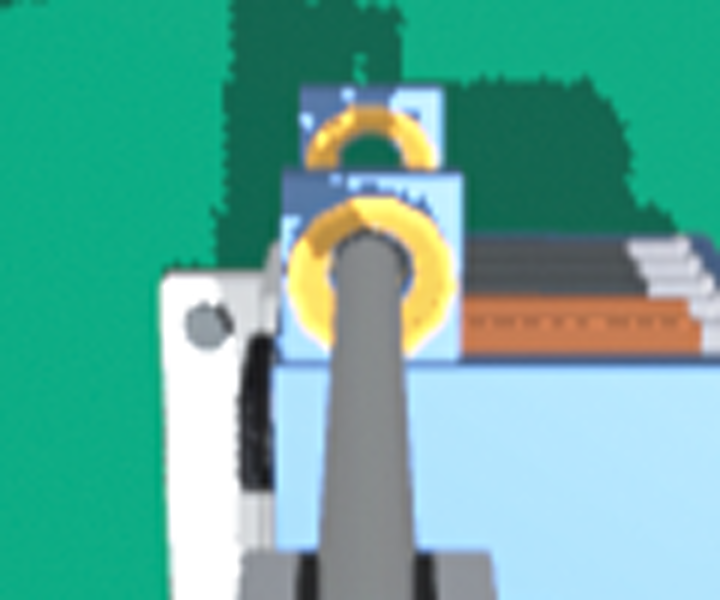

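apply_moves(
  rows=[
    {"gripper": 0, "tx": 0, "ty": 0.4, "tz": 5, "ax": -0.001, "ay": 0.001, "az": 0},
    {"gripper": 0, "tx": 0, "ty": 0.4, "tz": 12, "ax": -0.001, "ay": 0.001, "az": 0},
    {"gripper": 0, "tx": 0, "ty": 0.4, "tz": 20, "ax": -0.001, "ay": 0.001, "az": 0},
    {"gripper": 0, "tx": 0, "ty": 0.4, "tz": 28, "ax": -0.001, "ay": 0.001, "az": 0},
    {"gripper": 0, "tx": 0, "ty": 0.4, "tz": 36, "ax": -0.001, "ay": 0.001, "az": 0},
    {"gripper": 0, "tx": 0, "ty": 0.4, "tz": 44, "ax": -0.001, "ay": 0.001, "az": 0},
    {"gripper": 0, "tx": 0, "ty": 0.4, "tz": 50, "ax": -0.001, "ay": 0.001, "az": 0},
    {"gripper": 0, "tx": 0, "ty": 0.4, "tz": 50, "ax": -0.001, "ay": 0.001, "az": 0},
    {"gripper": 0, "tx": 0, "ty": 0.4, "tz": 50, "ax": -0.001, "ay": 0.001, "az": 0},
  ],
)

```text
t: 14.5
tool_pos: [0.5235, -0.0227, 0.2119]
ee_rot: [2.648, 1.688, 0.003]
force: [0.4, -1.1, -2.1]
gripper_width: 0.009
```

```bash
python3 - <<'E'
from h import *
from cell import bot
s,c,T=shoot(bot,"w12");p=s["tool_pos"];print(p,s["gripper_width"],s["force"],s["torque"])
zoom("w12",(245,150,405,290),5)
plan(s,(.5232,-.0225,.26),np.radians(65))
E
```

```text
[ 0.52349968 -0.02265091  0.21185772] 0.009008974640656149 [ 0.35450309 -1.05225212 -2.14689875] [-0.03398211  0.05120516  0.0207279 ]
t mm [  0.1  -0.2 -48.1] a [ 0.0018 -0.0008  0.0004]
```

View pics/w12_z245.png

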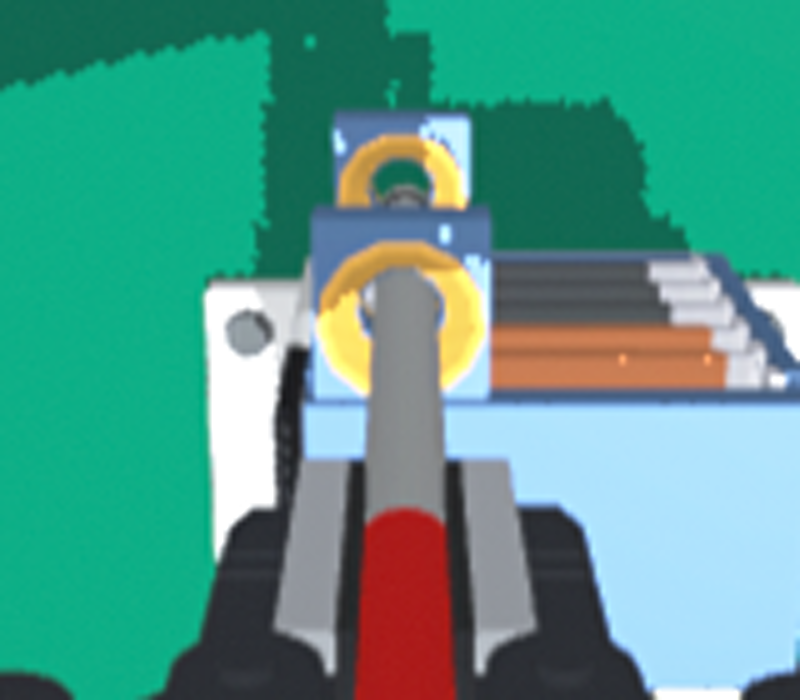

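apply_moves(
  rows=[
    {"gripper": 0, "tx": 0, "ty": -0.4, "tz": 5, "ax": 0.001, "ay": 0, "az": 0},
    {"gripper": 0, "tx": 0, "ty": -0.4, "tz": 10, "ax": 0.001, "ay": 0, "az": 0},
    {"gripper": 0, "tx": 0, "ty": -0.4, "tz": 15, "ax": 0.001, "ay": 0, "az": 0},
    {"gripper": 0, "tx": 0, "ty": -0.4, "tz": 20, "ax": 0.001, "ay": 0, "az": 0},
    {"gripper": 0, "tx": 0, "ty": -0.4, "tz": 25, "ax": 0.001, "ay": 0, "az": 0},
    {"gripper": 0, "tx": 0, "ty": -0.4, "tz": 25, "ax": 0.001, "ay": 0, "az": 0},
  ],
)

```text
t: 15.15
tool_pos: [0.5225, -0.0224, 0.1856]
ee_rot: [-2.649, -1.688, 0.0]
force: [0.0, -0.4, -1.3]
gripper_width: 0.0085
```

```bash
python3 - <<'E'
from h import *
from cell import bot
s,c,T=shoot(bot,"w13");p=s["tool_pos"];print(p,s["gripper_width"],s["force"],s["torque"])
zoom("w13",(245,170,405,310),5)
plan(s,(.5232,-.0225,.152),np.radians(65))
E
```

```text
[ 0.52254276 -0.02239141  0.18564948] 0.008516529025381837 [ 0.04200743 -0.35397451 -1.32217731] [0.04591295 0.05883509 0.04844545]
t mm [ 0.2  0.7 33.6] a [-0.001  -0.0003  0.0003]
```

View pics/w13_z245.png

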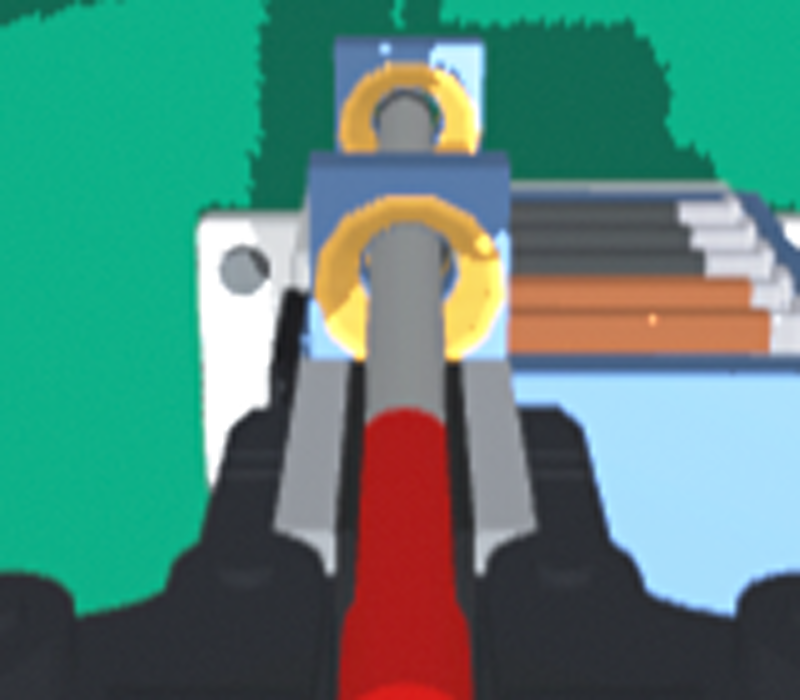

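apply_moves(
  rows=[
    {"gripper": 0, "tx": 0, "ty": 0.3, "tz": 5, "ax": -0.001, "ay": 0, "az": 0},
    {"gripper": 0, "tx": 0, "ty": 0.3, "tz": 11, "ax": -0.001, "ay": 0, "az": 0},
    {"gripper": 0, "tx": 0, "ty": 0.3, "tz": 17, "ax": -0.001, "ay": 0, "az": 0},
    {"gripper": 0, "tx": 0, "ty": 0.3, "tz": 23, "ax": -0.001, "ay": 0, "az": 0},
    {"gripper": 0, "tx": 0, "ty": 0.3, "tz": 29, "ax": -0.001, "ay": 0, "az": 0},
    {"gripper": 0, "tx": 0, "ty": 0.3, "tz": 33, "ax": -0.001, "ay": 0, "az": 0},
    {"gripper": 0, "tx": 0, "ty": 0.3, "tz": 33, "ax": -0.001, "ay": 0, "az": 0},
    {"gripper": 0, "tx": 0, "ty": 0.3, "tz": 33, "ax": -0.001, "ay": 0, "az": 0},
    {"gripper": 0, "tx": 0, "ty": 0.3, "tz": 33, "ax": -0.001, "ay": 0, "az": 0},
  ],
)

```text
t: 16.1
tool_pos: [0.5235, -0.0227, 0.1541]
ee_rot: [2.648, 1.688, 0.003]
force: [-0.2, 0.1, -1.7]
gripper_width: 0.0082
```

```bash
python3 - <<'E'
from h import *
from cell import bot
s,c,T=shoot(bot,"w14");p=s["tool_pos"];print(p,s["gripper_width"],s["force"],s["torque"],s["qd"].round(3))
zoom("w14",(245,170,405,330),5*.75)
s2,c2,T2=shoot(bot,"s14","scene");zoom("s14",(260,100,360,220),5)
B=np.array([.5228,-.0234])
for z in (.017,.0285,.047,.064,.142,.202):print(z,((proj(c2,T2,np.r_[B,z])-[260,100])*5).round())
for z in (.202,):
  q=circ(c,T,np.r_[p[:2],z],.005);print(q.min(0),q.max(0))
plan(s,(.5232,-.0225,.152),np.radians(65))
E
```

```text
[ 0.5235343  -0.02265904  0.15411429] 0.008201112084815788 [-0.17231754  0.09236062 -1.70508087] [-0.02907553  0.12041626 -0.00167581] [-0.002 -0.002 -0.001 -0.002 -0.001 -0.   ]
0.017 [259. 448.]
0.0285 [259. 434.]
0.047 [259. 412.]
0.064 [259. 391.]
0.142 [260. 293.]
0.202 [260. 214.]
[313.88244401 302.85689119] [339.81535208 324.74179691]
t mm [ 0.  -0.4  2.1] a [ 0.0021 -0.0007  0.0004]
```

View pics/w14.png

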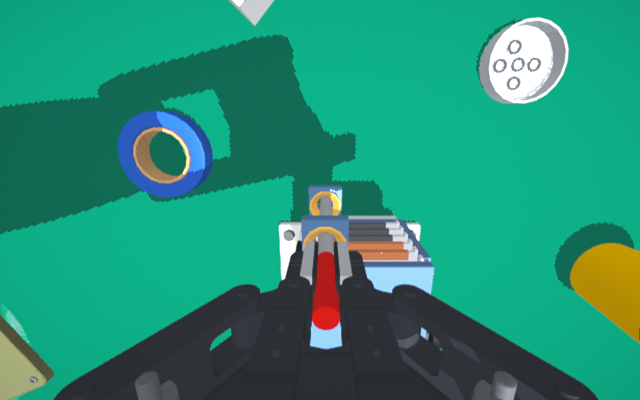

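View pics/s14_z260.png

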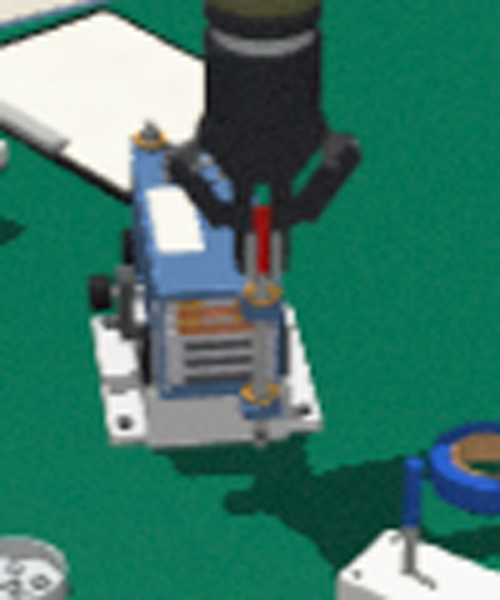

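apply_moves(
  rows=[
    {"gripper": 0, "tx": 0, "ty": -0.3, "tz": 0, "ax": 0.002, "ay": 0, "az": 0},
    {"gripper": 0, "tx": 0, "ty": -0.3, "tz": 0, "ax": 0.002, "ay": 0, "az": 0},
    {"gripper": 0, "tx": 0, "ty": -0.3, "tz": 0, "ax": 0.002, "ay": 0, "az": 0},
    {"gripper": 0, "tx": 0, "ty": -0.3, "tz": 0, "ax": 0.002, "ay": 0, "az": 0},
    {"gripper": 0, "tx": 0, "ty": -0.3, "tz": 0, "ax": 0.002, "ay": 0, "az": 0},
  ],
)

```text
t: 16.7
tool_pos: [0.5232, -0.0225, 0.1539]
ee_rot: [-2.649, -1.688, -0.001]
force: [-0.5, -0.3, -0.6]
gripper_width: 0.0087
```

```bash
python3 - <<'E'
from h import *
from cell import bot
s2,c2,T2=shoot(bot,"s15","scene");zoom("s15",(295,160,330,200),15)
s=bot.sense();print(s["t"],s["tool_pos"],s["ee_rot"],s["force"],s["qd"].round(3))
B=np.array([.5228,-.0234])
for z in (0,.01,.02,.03,.047):print(z,((proj(c2,T2,np.r_[B,z])-[295,160])*15).round())
s,c=pickle.load(open("pics/w14.pkl","rb"));T=campose(c,s)
for z in (.2,.204,.208):print(z,proj(c,T,np.r_[s["tool_pos"][:2],z]))
E
```

```text
16.75 [ 0.52322493 -0.02250221  0.15393039] [-2.64897578e+00 -1.68815901e+00 -1.14519676e-03] [-0.40000187 -0.18794954 -1.26475898] [-0.001  0.001  0.    -0.001  0.001  0.   ]
0 [251. 504.]
0.01 [251. 469.]
0.02 [252. 433.]
0.03 [252. 397.]
0.047 [252. 336.]
0.2 [326.81471085 310.5765151 ]
0.204 [326.87885855 317.42550849]
0.208 [326.94759564 324.76450789]
```

View pics/s15_z295.png

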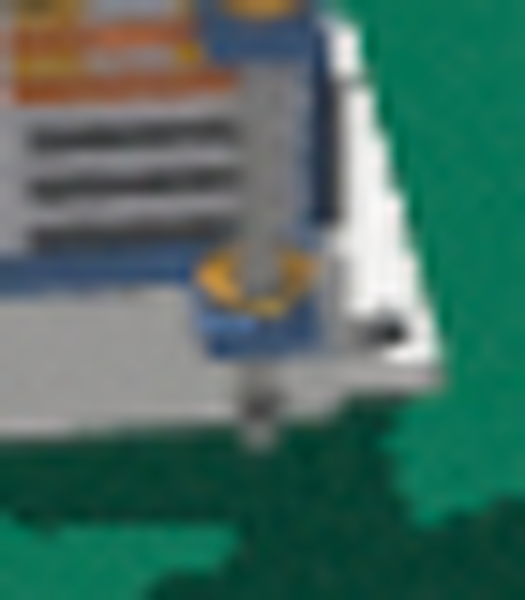

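```bash
python3 - <<'E'
from cell import bot
print(bot.sign_off())
E
```

```text
the job is handed in; nothing more can be done
None
```

I did the job in the order you asked and handed it in at about 16.8 s of the 64 s allowed. The arm is still holding the rod in place for the clip.

- **Carriers:** I pushed both carriers home together with the shut fingers, up to the hard stop (about 14 N). In the wrist camera's depth picture afterwards, both edges were level with the three lower carriers, all at about 101 mm.
- **Rod:** I took the red-sleeved rod from the middle hole and threaded it through the upper and then the lower bushing. Sideways forces were about 1 N in the readings during threading.
- **Final position:** The foot is about 18–19 mm above the bench. The black groove shows in the scene picture at about 29 mm, in the gap below the lower bushing's underside at 47 mm. The rod top, at about 204 mm, fits this.
- **Hold:** The tool was vertical to about 0.001 rad, the joints were still, and the grip was set to 60 N.
- **Other things:** I did not touch the short rods or anything else.

**Small disagreements:** The gripper reads 8–9 mm on a rod given as 10 mm. Before threading, the foot stood about 1 mm off the tool axis, and I allowed for that. I did not remeasure the rod's own tilt once it was in place; it sits in both bushings.

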